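# Clip the long hand pump home and tug-test it

### The job

Press the longer of the two aluminium hand pumps down into both spring clips on the wooden block, then, still holding it, tug it upwards so that the loose clip strip rises clearly off the block with it, by about a centimetre, and keep it up there for half a second, which proves that both clips hold. If the pump lifts free of a clip instead, press it home again and repeat the tug. Then set the strip back down on its block with the pump still fully home in both clips, and let go; leave the short pump where it lies.

Things in the scene. Friction and masses are not known exactly. Their poses are not given: they have to be found in the camera images.
- pump: Long hand pump, lying flat: aluminium barrel 28 mm thick, 130 mm long, between black end blocks 28 mm high, 20 mm long: T handle (-x end, 56 mm wide), head (+x, 36 mm wide). 170 mm overall, 0.12 to 0.21 kg. Origin: middle of the barrel's axis, 14 mm above the counter at the start. x along the barrel, z up. Grip across the barrel's middle. Goes in the clips either way round.
- short_pump: Short hand pump of the same make and thickness, 116 mm overall (barrel 76 mm): too short for the clips, leave it. Lies flat, origin in the middle of its barrel's axis, x along the barrel, z up. It may change places with the long pump.
- clip_seat (a point): Where the barrel's middle lies when home; strip down, it is 54 mm above the counter. x along strip and barrel, z up. Two 12 mm wide clips, 42 mm either side along x, each a pair of sprung jaws: lips 23 mm apart 10 mm above this point, flared mouth 40 mm wide 27 mm above it. 72 mm free between clips for fingers; strip surface 20 mm below. Barrel may sit up to 17 mm off along x.
- strip (a joint): Rise in m of the loose steel clip strip (160 x 50 x 4 mm, 0.33 kg) on guide pins off its wooden block (180 x 70 x 30 mm): 0 down, stop at 0.025; it falls back freely. Pressing the barrel down with 9 to 20 N snaps it under the lips; less leaves it 10 to 18 mm too high on them. Once home it holds against 8 N, so lifting it lifts the strip; pulling beyond the stop tears it out.
Mind the look-alikes: they are no part of the job. What is shaped like the pump but red or yellow is not meant. Leave any pink look-alike of the part that bears clip_seat alone.

How it is judged:
On the way, in this order (a step that is already met when the one before it is completed fails the run):
1. the long pump is fully home in both clips (z of pump in the frame of clip_seat between -0.006 and 0.005 m and horizontal distance between pump and clip_seat below 0.022 m and angle between the x axis of pump and the x axis of clip_seat, either way round below 0.1 rad), for 0.2 s.
2. the tug lifts the strip at least 5 mm with the pump still home in both clips (value of joint strip above 0.005 m and z of pump in the frame of clip_seat below 0.005 m and horizontal distance between pump and clip_seat below 0.022 m and angle between the x axis of pump and the x axis of clip_seat, either way round below 0.1 rad), for 0.2 s.
At the end, for the whole second after the job is handed in: The long pump lies still and released, fully home in both clips (within 5 mm in height, 22 mm along the strip, about 6 degrees), and the strip is back down on its block (within 3 mm) (all of step 1 and value of joint strip below 0.003 m and linear speed of pump below 0.02 m/s); the robot touches nothing.
It fails at once if the short pump is shifted by more than 40 mm (distance of short_pump from where it was at the start of the episode above 0.04 m).
It also fails if it takes over 48 s, if anything falls off the work surface, if the arm or the gripper's body presses on something with over 40 N, if the wrist force passes 120 N, or if a joint passes its speed limit or range.

### The arm

A 7-joint arm with a two-finger parallel gripper is mounted at the origin on the work surface. World frame = base frame: x ahead of the robot, y to its left, z up, the work surface at z = 0. Lengths are in m, angles in rad, forces in N, time in s.
With the tool pointing down it reaches from about 0.4 to 0.85 m from the base axis. Payload 10.4 kg.
Tool frame: the origin (TCP) lies between the finger pads; the fingertips stand tcp_to_tips ahead of it and the grasp point (between the pads) lies 8 mm behind it (tcp_to_tips is the distance from the TCP to the fingertips, in m); z points along the fingers, y is the line along which they close (so a half turn about z gives the same grasp; the last joint's range is limited). The gripper opens to 85 mm and grips with 20 to 120 N. Pads are 22 mm wide; open, the fingers measure 114 mm over their backs; the gripper's body (76 mm by 85 mm) begins 54 mm behind the grasp point. The pads swing forward as they close: fully open they stand 13 mm farther back than shut.
Start: joints at [1.318, 0.332, -0.065, 1.46, 0.022, 1.35, -0.088], TCP at [0.142, -0.609, 0.242] pointing down, gripper open.
Joint ranges: [-2.6, 2.6], [-0.5, 2.12], [-1.47, 1.34], [0.16, 2.42], [-1.27, 4.41], [0.06, 2.06], [-2.6, 2.6]. Speed limits (rad/s): [2.22, 2.22, 2.79, 2.79, 3.14, 3.14, 3.14].

### API

Orientations are given as a unit quaternion [x, y, z, w].
In Python, from workcell import * gives the robot as it stands.
- The arm moves only by the tool apply_moves, never from a script. Its argument "rows" is a list of rows, each an object of numbers: "x", "y", "z": the shift along the tool's x, y, z in mm; "ax", "ay", "az": the turn, a rotation vector about the tool's x, y, z in degrees; "gripper": the closure, from 0 (fully open) to 1 (shut). A call has 1 to 5 rows; each row shifts and turns the commanded pose from where the row before left it, along the tool's axes as they then stand; what a row does not reach is not made up. A row lasts 1/12 s, in which the tool goes at most 41.7 mm and 7.16 degrees, less where a joint would pass 70% of its speed; a pose out of reach is approached as far as the arm can. A call with a gripper value outside its range is refused whole. The fingers move at their own pace and stop on an object; "newtons" is the grip in N (left out, the last holds). Time passes only in rows, so rows that do not move let the fingers close. It gives the time, the measured TCP pose, the force, the opening and the grip force at its end, in the units of the state.
- get_obs(): the state, without advancing time (a new reading comes with each control period).
- camera(name): name is "scene" or "top" or "wrist"; returns a dict with "color" (420x560x3 uint8, red, green, blue), "fov_y" (degrees; the focal length in pixels is half the picture's height over the tangent of half this angle, whatever the lens; pixels are square), "cx", "cy" (the principal point, pixels), "rvec" (rotation vector, rad) and "tvec" (3), from world to camera coordinates, as OpenCV has them. Camera axes: x right, y down, z forward; pixel columns grow to the right and rows downward; lengths in m; the calibration is good to about 2 mm. A picture is of the moment at which its call begins. There is no depth.
- hand_in(): hands the job in; it is judged then, once.
The state is a dict: "clock": time; "joint_pos": joint angles; "joint_velocities": joint speeds; "tau": joint torques, N m; "position": TCP position; "ee_rot": TCP orientation; "ft_force": force on the tool from outside, world axes, zero at the start; "torque": the same for the moment, N m; "grip_width": opening from 0.0 (shut) to 1.0 (fully open); "grasp_force": force on a finger pad.
Only numpy, scipy, OpenCV 4.12 (cv2) and the standard library are available. Lean on these libraries where they do the work, as an engineer would, in place of code of your own. Each camera call takes 0.05 s, during which the arm holds its last target. There are 200 camera calls.

## Working session

There is one attempt and no reset: what is moved stays moved. The work goes in short steps, Python scripts to look and compute and a tool call to move; the robot and the scene stay as the last step left them, time stands still between calls to the robot, and variables do not carry over. Pictures are saved under pics/ and viewed, at most 10 in all, crops included, and the job is handed in when it is done.

Besides the shell and the picture viewer there is one more tool, called after ">>>" by a JSON object that holds its "api" and its "payload", one argument or row to a line. apply_moves: Moves the arm, as the interface text tells. Its arguments: {"type":"object","properties":{"rows":{"type":"array","items":{"type":"object","properties":{"x":{"type":"number"},"y":{"type":"number"},"z":{"type":"number"},"ax":{"type":"number"},"ay":{"type":"number"},"az":{"type":"number"},"gripper":{"type":"number"}}}},"newtons":{"type":"number"}},"required":["rows"]}

```bash
mkdir -p pics; ls; cat > h.py <<'E'
from workcell import *
import numpy as np, cv2, pickle
from scipy.spatial.transform import Rotation as R
def snap(n,tag):
    c=camera(n); cv2.imwrite(f'pics/{tag}.png',c['color'][:,:,::-1]); pickle.dump(c,open(f'{tag}.pkl','wb')); return c
def w(c,u,v,z):
    f=210/np.tan(np.radians(c['fov_y'])/2); M=R.from_rotvec(np.ravel(c['rvec'])).as_matrix(); t=np.ravel(c['tvec'])
    o=-M.T@t; d=M.T@np.array([(u-c['cx'])/f,(v-c['cy'])/f,1]); return o+d*(z-o[2])/d[2]
E
python3 - <<'E'
from h import *
a=snap('top','t0'); b=snap('scene','s0')
for c in(a,b): print({k:v for k,v in c.items() if k!='color'})
print(get_obs())
E
```

```text
pics
{'fov_y': 50.429446122920965, 'cx': 281.7690013301571, 'cy': 211.52438514300746, 'rvec': array([ 2.19262765, -2.13572231,  0.13804918]), 'tvec': array([-0.02864171,  0.39373974,  1.064732  ])}
{'fov_y': 56.961796733304425, 'cx': 277.82578919632806, 'cy': 205.48684811834818, 'rvec': array([ 2.07178472,  0.97643549, -0.47738422]), 'tvec': array([-0.23699552, -0.14854551,  1.10682136])}
{'clock': 0.1, 'joint_pos': array([ 1.3183798 ,  0.33280297, -0.06471342,  1.46086712,  0.02158869,
        1.34990697, -0.08849168]), 'joint_velocities': array([-0.00059754, -0.00314652, -0.00023906, -0.00183322, -0.00135919,
       -0.00034929, -0.00088032]), 'tau': array([ 1.58113809e-03, -6.26746130e+01,  4.92015306e-02, -3.92429209e+01,
        1.62454433e-02,  6.98635820e-03,  3.75560558e-05]), 'position': array([ 0.1423077 , -0.60824482,  0.24159441]), 'ee_rot': array([ 9.93402924e-01,  1.14674382e-01, -9.56228681e-05, -6.37588702e-04]), 'ft_force': array([-0.10148808,  0.09951445,  0.16899103]), 'torque': array([-0.00012253, -0.01659109,  0.01770566]), 'grasp_force': 0.0, 'grip_width': 1.0021559020143431}
```

View pics/t0.png

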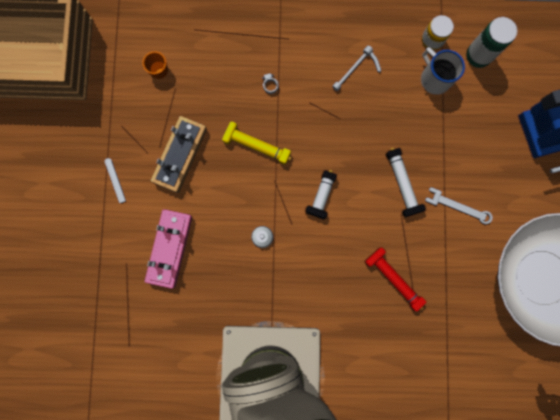

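View pics/s0.png

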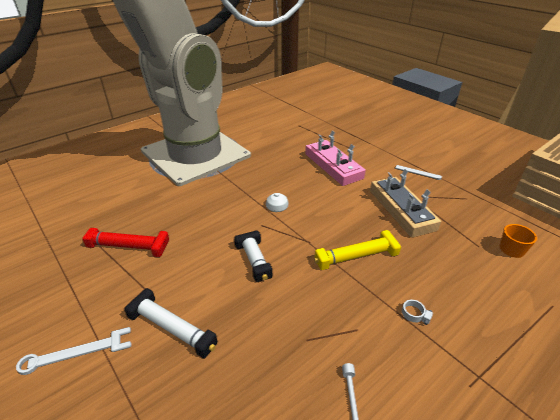

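The top view shows the long pump at about (405,182), its T handle at (413,211) and head at (395,153). The wooden block with grey clips is at about (179,154), with the pink look-alike at (168,249) and the short pump at (322,195). I'll enlarge crops of the long pump and the block.

```bash
python3 - <<'E'
from h import *
def crop(tag,x,y,wd,hg,k):
    i=cv2.imread(f'pics/{tag}.png')[y:y+hg,x:x+wd]; return cv2.resize(i,None,fx=k,fy=k,interpolation=cv2.INTER_CUBIC)
A=crop('t0',370,135,80,90,5);B=crop('t0',140,110,80,90,5)
o=np.hstack([A,B])
for i in range(0,16):
    cv2.line(o,(i*50,0),(i*50,6),(0,255,0),1)
for i in range(0,9): cv2.line(o,(0,i*50),(6,i*50),(0,255,0),1)
cv2.imwrite('pics/c1.png',o)
cv2.imwrite('pics/c2.png',crop('s0',350,155,110,85,7))
E
```

```text
(no output)
```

View pics/c1.png

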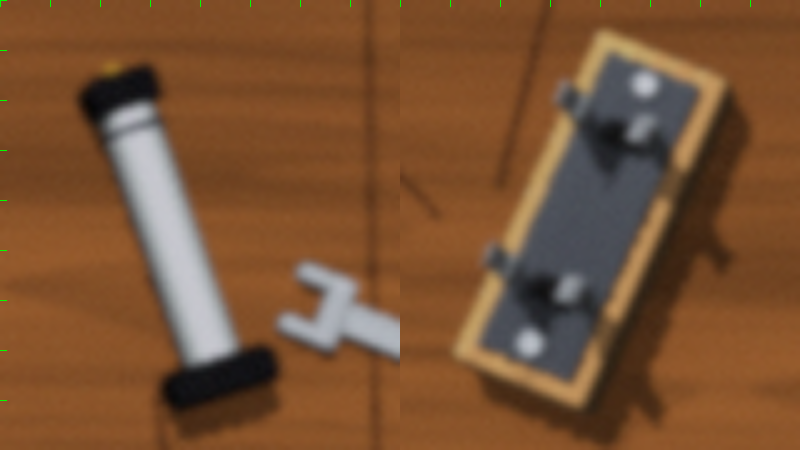

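View pics/c2.png

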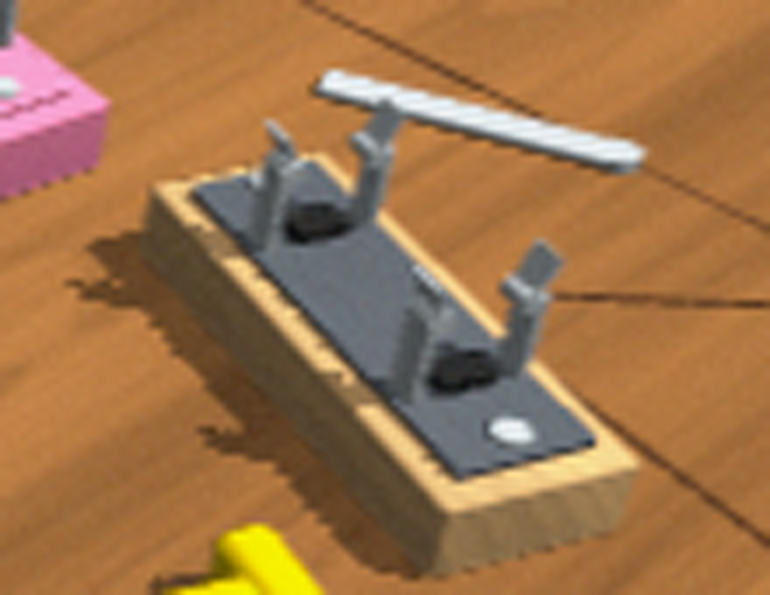

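The crops show the pump barrel running from about (130,108) to (213,358) in crop pixels. The block's corners are at (603,30), (725,80), (585,408), (457,355), and the pins are at (645,84) and (530,343).

```bash
python3 - <<'E'
from h import *
c=pickle.load(open('t0.pkl','rb')); s=pickle.load(open('s0.pkl','rb'))
M=R.from_rotvec(c['rvec']).as_matrix(); print('cam',-M.T@c['tvec'])
P=lambda x,y,z:w(c,370+x/5-.4,135+y/5-.4,z)
B=lambda x,y,z:w(c,140+(x-400)/5-.4,110+y/5-.4,z)
def ax(a,b): d=b-a; return np.round((a+b)/2,4),round(np.linalg.norm(d),4),round(np.degrees(np.arctan2(d[1],d[0])),1)
print('barrel top',ax(P(213,360,.02),P(130,108,.02)))
print('ends',ax(P(228,392,.028),P(115,77,.028)))
k=[B(*q,.03) for q in((603,30),(725,80),(585,408),(457,355))]
print('block',np.mean(k,0),ax(k[3],k[0]),ax(k[2],k[1]),ax(k[0],k[1]))
k=[B(*q,.034) for q in((607,50),(703,87),(578,380),(480,345))]
print('strip',np.mean(k,0),ax(k[3],k[0]),ax(k[2],k[1]))
print('pins',ax(B(530,343,.036),B(645,84,.036)))
# scene check
S=lambda x,y,z:w(s,350+x/7-.4,155+y/7-.4,z)
k=[S(*q,.034) for q in((190,187),(318,155),(595,440),(460,478))]
print('scene strip',np.mean(k,0),ax(k[0],k[3]),ax(k[1],k[2]))
print('scene pump barrel', ax(w(s,140,308,.02),w(s,205,345,.02)))
E
```

```text
cam [ 0.26547562 -0.01040959  1.10404706]
barrel top (array([ 0.4784, -0.3184,  0.02  ]), np.float64(0.1319), np.float64(17.8))
ends (array([ 0.4768, -0.3161,  0.028 ]), np.float64(0.165), np.float64(19.3))
block [0.53168563 0.23993436 0.03      ] (array([0.5437, 0.2713, 0.03  ]), np.float64(0.177), np.float64(-20.6)) (array([0.5196, 0.2086, 0.03  ]), np.float64(0.1769), np.float64(-20.0)) (array([0.6147, 0.2092, 0.03  ]), np.float64(0.0661), np.float64(-111.1))
strip [0.53191285 0.23936187 0.034     ] (array([0.5403, 0.2635, 0.034 ]), np.float64(0.1591), np.float64(-19.8)) (array([0.5236, 0.2152, 0.034 ]), np.float64(0.1576), np.float64(-19.9))
pins (array([0.5322, 0.2412, 0.036 ]), np.float64(0.1399), np.float64(-20.6))
scene strip [0.5323648  0.24258677 0.034     ] (array([0.5244, 0.2185, 0.034 ]), np.float64(0.1608), np.float64(-20.9)) (array([0.5403, 0.2666, 0.034 ]), np.float64(0.1616), np.float64(-22.0))
scene pump barrel (array([ 0.488 , -0.3219,  0.02  ]), np.float64(0.1417), np.float64(20.6))
```

>>> {"api": "apply_moves", "payload": {
  "rows": [
    {"x": 26, "y": -14, "z": 2, "gripper": 0},
    {"x": 26, "y": -14, "z": 2},
    {"x": 26, "y": -14, "z": 2},
    {"x": 26, "y": -14, "z": 2},
    {"x": 26, "y": -14, "z": 2}
  ]
}}

```text
invalid input at $.rows[0]: expected keys x, y, z, ax, ay, az, gripper
```

>>> {"api": "apply_moves", "payload": {
  "rows": [
    {"x": 26, "y": -14, "z": 2},
    {"x": 26, "y": -14, "z": 2},
    {"x": 26, "y": -14, "z": 2},
    {"x": 26, "y": -14, "z": 2},
    {"x": 26, "y": -14, "z": 2}
  ]
}}

```text
invalid input at $.rows[0]: expected keys x, y, z, ax, ay, az, gripper
```

>>> {"api": "apply_moves", "payload": {
  "rows": [
    {"x": 26, "y": -14, "z": 2},
    {"x": 26, "y": -14, "z": 2},
    {"x": 26, "y": -14, "z": 2},
    {"x": 26, "y": -14, "z": 2},
    {"x": 26, "y": -14, "z": 2}
  ]
}}

```text
invalid input at $.rows[0]: expected keys x, y, z, ax, ay, az, gripper
```

>>> {"api": "apply_moves", "payload": {
  "rows": [
    {"az": -5.3},
    {},
    {}
  ]
}}

```text
invalid input at $.rows[0]: expected keys x, y, z, ax, ay, az, gripper
```

```bash
cat >> h.py <<'E'
def go(p,ang=None):
    o=get_obs(); r=R.from_quat(o['ee_rot']); m=r.as_matrix()
    d=np.array(p)-o['position']; a=np.degrees(np.arctan2(m[1,0],m[0,0]))
    print('clk',o['clock'],'pos',o['position'].round(4),'ang',a.round(2),'tilt',m[:2,2].round(4),'tool delta mm',(m.T@d*1000).round(1),'az',None if ang is None else round(a-ang,2),'F',o['ft_force'].round(1),'grip',round(o['grip_width'],3),round(o['grasp_force'],1))
E
python3 - <<'E'
from h import *
go([.478,-.317,.18],18.5); c=snap('wrist','w1'); print({k:v for k,v in c.items() if k!='color'})
E
```

```text
clk 0.1 pos [ 0.1423 -0.6082  0.2416] ang 13.17 tilt [-0.0003  0.0012] tool delta mm [ 393.2 -207.    61.8] az -5.33 F [-0.1  0.1  0.2] grip 1.002 0.0
{'fov_y': 67.83477157448249, 'cx': 282.69360131825954, 'cy': 204.56972188235238, 'rvec': array([-2.27787956,  1.80733574,  0.26211089]), 'tvec': array([-0.62474427, -0.03686895,  0.37888593])}
```

View pics/w1.png

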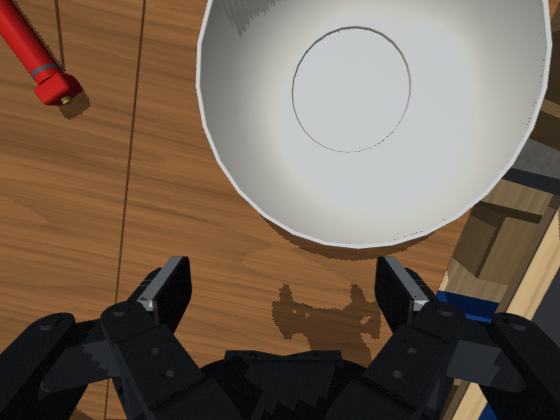

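The moves were refused because every key has to be present. The picture is still the start view, with the white bowl ahead of the fingers and the red pump at upper left. I'll keep the height until I'm past the bowl.

>>> {"api": "apply_moves", "payload": {
  "rows": [
    {"x": 26, "y": -14, "z": 0, "ax": 0, "ay": 0, "az": 0, "gripper": 0},
    {"x": 26, "y": -14, "z": 0, "ax": 0, "ay": 0, "az": 0, "gripper": 0},
    {"x": 26, "y": -14, "z": 0, "ax": 0, "ay": 0, "az": 0, "gripper": 0},
    {"x": 26, "y": -14, "z": 0, "ax": 0, "ay": 0, "az": 0, "gripper": 0},
    {"x": 26, "y": -14, "z": 0, "ax": 0, "ay": 0, "az": 0, "gripper": 0}
  ]
}}

```text
clock: 0.57
position: [0.2539, -0.5096, 0.2421]
ee_rot: [0.993, 0.115, -0.0, -0.0]
ft_force: [0.5, -0.0, -0.1]
grip_width: 0.998
grasp_force: 0.0
```

>>> {"api": "apply_moves", "payload": {
  "rows": [
    {"x": 26, "y": -14, "z": 0, "ax": 0, "ay": 0, "az": 0, "gripper": 0},
    {"x": 26, "y": -14, "z": 0, "ax": 0, "ay": 0, "az": 0, "gripper": 0},
    {"x": 26, "y": -14, "z": 0, "ax": 0, "ay": 0, "az": 0, "gripper": 0},
    {"x": 26, "y": -14, "z": 0, "ax": 0, "ay": 0, "az": 0, "gripper": 0},
    {"x": 26, "y": -14, "z": 0, "ax": 0, "ay": 0, "az": 0, "gripper": 0}
  ]
}}

```text
clock: 0.98
position: [0.3644, -0.4119, 0.2422]
ee_rot: [0.993, 0.115, -0.0, -0.0]
ft_force: [0.5, -1.0, 0.7]
grip_width: 1.001
grasp_force: 0.0
```

>>> {"api": "apply_moves", "payload": {
  "rows": [
    {"x": 26, "y": -14, "z": 8, "ax": 0, "ay": 0, "az": 0, "gripper": 0},
    {"x": 26, "y": -14, "z": 8, "ax": 0, "ay": 0, "az": 0, "gripper": 0},
    {"x": 26, "y": -14, "z": 8, "ax": 0, "ay": 0, "az": 0, "gripper": 0},
    {"x": 26, "y": -14, "z": 8, "ax": 0, "ay": 0, "az": 0, "gripper": 0},
    {"x": 26, "y": -14, "z": 8, "ax": 0, "ay": 0, "az": 0, "gripper": 0}
  ]
}}

```text
clock: 1.4
position: [0.4751, -0.3142, 0.2018]
ee_rot: [0.993, 0.115, -0.0, -0.0]
ft_force: [0.5, -0.3, 0.6]
grip_width: 0.999
grasp_force: 0.0
```

>>> {"api": "apply_moves", "payload": {
  "rows": [
    {"x": 0, "y": 0, "z": 10, "ax": 0, "ay": 0, "az": -5.3, "gripper": 0},
    {"x": 0, "y": 0, "z": 0, "ax": 0, "ay": 0, "az": 0, "gripper": 0},
    {"x": 0, "y": 0, "z": 0, "ax": 0, "ay": 0, "az": 0, "gripper": 0}
  ]
}}

```text
clock: 1.65
position: [0.4736, -0.3156, 0.1918]
ee_rot: [0.987, 0.159, -0.001, -0.0]
ft_force: [-1.2, -0.3, 0.5]
grip_width: 1.002
grasp_force: 0.0
```

```bash
python3 - <<'E'
from h import *
go([.478,-.317,.18],18.5); c=snap('wrist','w2'); print({k:v for k,v in c.items() if k!='color'})
E
```

```text
clk 1.65 pos [ 0.4736 -0.3156  0.1918] ang 18.34 tilt [-0.0015  0.0005] tool delta mm [ 3.8  2.7 11.8] az -0.16 F [-1.2 -0.3  0.5] grip 1.002 0.0
{'fov_y': 67.83477157448249, 'cx': 282.69360131825954, 'cy': 204.56972188235238, 'rvec': array([-2.35079042,  1.69831594,  0.24715533]), 'tvec': array([-0.44842882,  0.31288313,  0.42952137])}
```

View pics/w2.png

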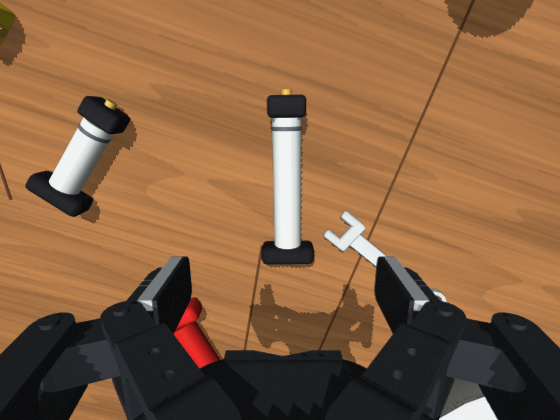

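The wrist view shows the long pump upright in the image, with its barrel centred at about (287,120) near the head and (289,243) near the handle. The spanner's fork tips are at (330,235) and (347,215).

```bash
python3 - <<'E'
from h import *
c=pickle.load(open('w2.pkl','rb'))
def ax(a,b): d=b-a; return np.round((a+b)/2,4),round(np.linalg.norm(d),4),round(np.degrees(np.arctan2(d[1],d[0])),1)
print(ax(w(c,289,242,.016),w(c,287,118,.016)))
print('outer',ax(w(c,288.5,264,.01),w(c,286.5,95,.02)))
m=np.array([.478,-.317,0]);e=np.array([np.cos(.323),np.sin(.323),0]);n=np.array([-e[1],e[0],0])
for q in((325,235),(347,213),(345,248)): p=w(c,*q,.004); print('spanner',p,'along',(p-m)@e,'perp',(p-m)@n)
E
```

```text
(array([ 0.4778, -0.3201,  0.016 ]), np.float64(0.1269), np.float64(19.5))
outer (array([ 0.4736, -0.321 ,  0.015 ]), np.float64(0.1764), np.float64(19.2))
spanner [ 0.43337641 -0.37783857  0.004     ] along -0.061626934112301114 perp -0.04352834853116575
spanner [ 0.46452847 -0.39135674  0.004     ] along -0.03637666720690659 perp -0.06623552728167423
spanner [ 0.42584464 -0.40430986  0.004     ] along -0.07717154589880831 perp -0.06624006544958734
```

```bash
python3 - <<'E'
import workcell; from h import *
print([n for n in dir(workcell) if not n.startswith('_')], getattr(workcell,'tcp_to_tips',None))
go([.4775,-.3195,.05],19)
E
```

```text
['MotionError', 'camera', 'get_obs', 'hand_in', 'tcp_to_tips'] 0.011
clk 1.7 pos [ 0.4735 -0.3163  0.1925] ang 18.24 tilt [-0.0006 -0.0003] tool delta mm [  2.9   4.3 142.5] az -0.76 F [-1.  -0.7  0.3] grip 0.996 0.0
```

>>> {"api": "apply_moves", "payload": {
  "rows": [
    {"x": 3, "y": 4, "z": 25, "ax": 0, "ay": 0, "az": -0.8, "gripper": 0.4},
    {"x": 0, "y": 0, "z": 25, "ax": 0, "ay": 0, "az": 0, "gripper": 0.4},
    {"x": 0, "y": 0, "z": 25, "ax": 0, "ay": 0, "az": 0, "gripper": 0.4},
    {"x": 0, "y": 0, "z": 25, "ax": 0, "ay": 0, "az": 0, "gripper": 0.4},
    {"x": 0, "y": 0, "z": 20, "ax": 0, "ay": 0, "az": 0, "gripper": 0.4}
  ],
  "newtons": 60
}}

```text
clock: 2.12
position: [0.4772, -0.3195, 0.0713]
ee_rot: [0.986, 0.165, -0.0, 0.0]
ft_force: [0.2, -0.2, -0.3]
grip_width: 0.596
grasp_force: 0.0
```

```bash
python3 - <<'E'
from h import *
go([.4775,-.3195,.013],19); snap('wrist','w3')
E
```

```text
clk 2.1167 pos [ 0.4772 -0.3195  0.0713] ang 18.99 tilt [-0.0005 -0.0006] tool delta mm [ 0.3  0.  58.3] az -0.01 F [ 0.2 -0.2 -0.3] grip 0.596 0.0
```

View pics/w3.png

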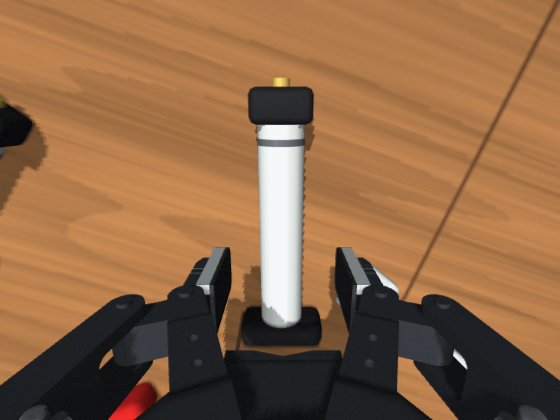

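The barrel, at about column 281, is centred between the fingertips at (231,250) and (336,250), and it's aligned with the tool. I'll descend and grip.

>>> {"api": "apply_moves", "payload": {
  "rows": [
    {"x": 0, "y": 0, "z": 22, "ax": 0, "ay": 0, "az": 0, "gripper": 0.4},
    {"x": 0, "y": 0, "z": 20, "ax": 0, "ay": 0, "az": 0, "gripper": 0.4},
    {"x": 0, "y": 0, "z": 12, "ax": 0, "ay": 0, "az": 0, "gripper": 0.4},
    {"x": 0, "y": 0, "z": 4, "ax": 0, "ay": 0, "az": 0, "gripper": 0.4},
    {"x": 0, "y": 0, "z": 0, "ax": 0, "ay": 0, "az": 0, "gripper": 0.4}
  ]
}}

```text
clock: 2.58
position: [0.4779, -0.3186, 0.0143]
ee_rot: [0.986, 0.167, -0.0, -0.0]
ft_force: [-0.6, -0.3, 0.5]
grip_width: 0.6
grasp_force: 0.0
```

>>> {"api": "apply_moves", "payload": {
  "rows": [
    {"x": 0, "y": 0, "z": 0, "ax": 0, "ay": 0, "az": 0, "gripper": 1},
    {"x": 0, "y": 0, "z": 0, "ax": 0, "ay": 0, "az": 0, "gripper": 1},
    {"x": 0, "y": 0, "z": 0, "ax": 0, "ay": 0, "az": 0, "gripper": 1},
    {"x": 0, "y": 0, "z": 0, "ax": 0, "ay": 0, "az": 0, "gripper": 1},
    {"x": 0, "y": 0, "z": 0, "ax": 0, "ay": 0, "az": 0, "gripper": 1}
  ],
  "newtons": 80
}}

```text
clock: 3.0
position: [0.4793, -0.3188, 0.0161]
ee_rot: [0.986, 0.167, 0.001, 0.001]
ft_force: [-0.5, -0.1, 5.9]
grip_width: 0.298
grasp_force: 78.6
```

>>> {"api": "apply_moves", "payload": {
  "rows": [
    {"x": 0, "y": 0, "z": -3, "ax": 0, "ay": 0, "az": 0, "gripper": 1},
    {"x": 0, "y": 0, "z": -10, "ax": 0, "ay": 0, "az": 0, "gripper": 1},
    {"x": 0, "y": 0, "z": -20, "ax": 0, "ay": 0, "az": 0, "gripper": 1},
    {"x": 0, "y": 0, "z": -20, "ax": 0, "ay": 0, "az": 0, "gripper": 1},
    {"x": 0, "y": 0, "z": 0, "ax": 0, "ay": 0, "az": 0, "gripper": 1}
  ]
}}

```text
clock: 3.42
position: [0.4806, -0.3193, 0.0722]
ee_rot: [0.986, 0.167, 0.002, 0.002]
ft_force: [1.0, -0.4, -0.7]
grip_width: 0.295
grasp_force: 78.8
```

```bash
python3 - <<'E'
from h import *
go([.478,-.3195,.2],19); snap('wrist','w4');s=snap('scene','s4')
i=cv2.imread('pics/s4.png')[240:400,70:270]; i=cv2.resize(i,None,fx=2.5,fy=2.5,interpolation=2)
j=cv2.resize(cv2.imread('pics/w4.png')[50:370,140:420],(300,400))
cv2.imwrite('pics/c4.png',np.hstack([i,j[:400]]))
E
```

```text
clk 3.4167 pos [ 0.4806 -0.3193  0.0722] ang 19.27 tilt [ 0.0054 -0.0036] tool delta mm [  -2.1   -0.  -127.8] az 0.27 F [ 1.  -0.4 -0.7] grip 0.295 78.8
```

View pics/c4.png

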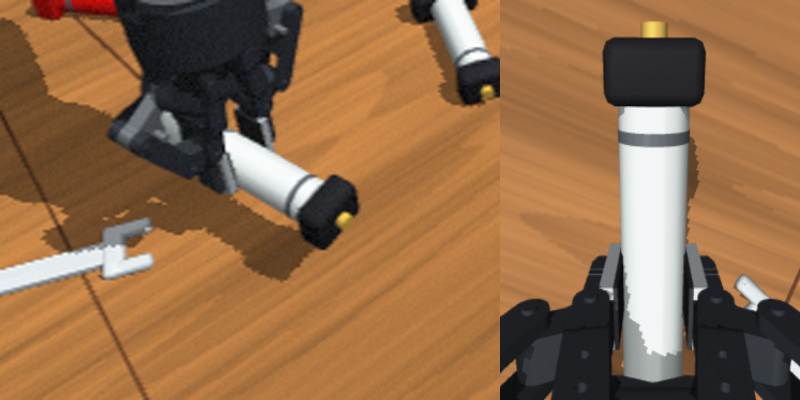

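The pump is held level or nearly so between the pads. I'll check its pitch and its offset along the barrel from the head's outline: columns 236 to 331, rows 80 to 134 in the full frame.

```bash
python3 - <<'E'
from h import *
from scipy.optimize import least_squares
c=pickle.load(open('w4.pkl','rb')); o=get_obs()
f=210/np.tan(np.radians(c['fov_y'])/2);K=np.array([[f,0,c['cx']],[0,f,c['cy']],[0,0,1]])
def box(off,dz,pitch):
    yaw=np.radians(19.3); r=R.from_euler('zy',[yaw,pitch])   # +pitch: head down
    pts=np.array([[x,y,z] for x in(.065,.085) for y in(-.018,.018) for z in(-.014,.014)])+[off,0,0]
    p=r.apply(pts)+o['position']+[0,0,dz]
    q=cv2.projectPoints(p,np.ravel(c['rvec']),np.ravel(c['tvec']),K,None)[0][:,0]
    return np.array([q[:,0].min(),q[:,0].max(),q[:,1].min(),q[:,1].max()])
ob=np.array([236,331.3,80.4,134])
for dz in(-.008,-.002,.004):
    s=least_squares(lambda v:box(v[0],dz,v[1])-ob,[0,0],x_scale=[.01,.1]); print(dz,s.x[0],np.degrees(s.x[1]),s.fun.round(1))
print(box(0,-.002,0))
E
```

```text
-0.008 -0.0011997339189469768 1.4332775424271829 [-3.9 -7.1  0.5 -0.6]
-0.002 -0.0016226766525867923 4.395054684468469 [-4.3 -6.1 -0.3  0.4]
0.004 -0.001699074577678075 6.248753325063341 [-5.6 -4.8 -1.8  2.4]
[228.49018833 326.92693832  75.99155455 132.17102098]
```

>>> {"api": "apply_moves", "payload": {
  "rows": [
    {"x": 0, "y": 0, "z": -12, "ax": 0, "ay": 0, "az": 4, "gripper": 1},
    {"x": 0, "y": 0, "z": -12, "ax": 0, "ay": 0, "az": 4, "gripper": 1},
    {"x": 0, "y": 0, "z": -12, "ax": 0, "ay": 0, "az": 4, "gripper": 1},
    {"x": 0, "y": 0, "z": -12, "ax": 0, "ay": 0, "az": 4, "gripper": 1},
    {"x": 0, "y": 0, "z": -12, "ax": 0, "ay": 0, "az": 4, "gripper": 1}
  ]
}}

```text
clock: 3.93
position: [0.4778, -0.3177, 0.127]
ee_rot: [1.0, -0.008, -0.001, -0.0]
ft_force: [0.7, -0.3, -0.8]
grip_width: 0.295
grasp_force: 78.7
```

>>> {"api": "apply_moves", "payload": {
  "rows": [
    {"x": 0, "y": 0, "z": -10, "ax": 0, "ay": 0, "az": 4, "gripper": 1},
    {"x": 0, "y": 0, "z": -10, "ax": 0, "ay": 0, "az": 4, "gripper": 1},
    {"x": 0, "y": 0, "z": 0, "ax": 0, "ay": 0, "az": 4, "gripper": 1},
    {"x": 0, "y": 0, "z": 0, "ax": 0, "ay": 0, "az": 4, "gripper": 1},
    {"x": 0, "y": 0, "z": 0, "ax": 0, "ay": 0, "az": 3.6, "gripper": 1}
  ]
}}

```text
clock: 4.35
position: [0.478, -0.3178, 0.1467]
ee_rot: [0.984, -0.178, -0.001, -0.0]
ft_force: [-0.4, 0.1, -0.9]
grip_width: 0.293
grasp_force: 78.6
```

```bash
python3 - <<'E'
from h import *
go([.532,.2405,.14],-20.3)
E
```

```text
clk 4.35 pos [ 0.478  -0.3178  0.1467] ang -20.54 tilt [-0.0011  0.0007] tool delta mm [-145.3 -541.8    7. ] az -0.24 F [-0.4  0.1 -0.9] grip 0.293 78.6
```

Translate in 20 rows of (-7.2, -27).

>>> {"api": "apply_moves", "payload": {
  "rows": [
    {"x": -4, "y": -15, "z": 0, "ax": 0, "ay": 0, "az": 0, "gripper": 1},
    {"x": -7, "y": -27, "z": 0, "ax": 0, "ay": 0, "az": 0, "gripper": 1},
    {"x": -7, "y": -27, "z": 0, "ax": 0, "ay": 0, "az": 0, "gripper": 1},
    {"x": -7, "y": -27, "z": 0, "ax": 0, "ay": 0, "az": 0, "gripper": 1},
    {"x": -7, "y": -27, "z": 0, "ax": 0, "ay": 0, "az": 0, "gripper": 1}
  ]
}}

```text
clock: 4.77
position: [0.4905, -0.1902, 0.1465]
ee_rot: [0.984, -0.177, -0.001, -0.0]
ft_force: [1.5, 1.1, -1.8]
grip_width: 0.297
grasp_force: 78.7
```

>>> {"api": "apply_moves", "payload": {
  "rows": [
    {"x": -7, "y": -27, "z": 0, "ax": 0, "ay": 0, "az": 0, "gripper": 1},
    {"x": -7, "y": -27, "z": 0, "ax": 0, "ay": 0, "az": 0, "gripper": 1},
    {"x": -7, "y": -27, "z": 0, "ax": 0, "ay": 0, "az": 0, "gripper": 1},
    {"x": -7, "y": -27, "z": 0, "ax": 0, "ay": 0, "az": 0, "gripper": 1},
    {"x": -7, "y": -27, "z": 0, "ax": 0, "ay": 0, "az": 0, "gripper": 1}
  ]
}}

```text
clock: 5.18
position: [0.5046, -0.0516, 0.1466]
ee_rot: [0.984, -0.177, -0.001, 0.0]
ft_force: [1.1, 0.7, -1.9]
grip_width: 0.297
grasp_force: 78.7
```

>>> {"api": "apply_moves", "payload": {
  "rows": [
    {"x": -7, "y": -27, "z": 0, "ax": 0, "ay": 0, "az": 0, "gripper": 1},
    {"x": -7, "y": -27, "z": 0, "ax": 0, "ay": 0, "az": 0, "gripper": 1},
    {"x": -7, "y": -27, "z": 0, "ax": 0, "ay": 0, "az": 0, "gripper": 1},
    {"x": -7, "y": -27, "z": 0, "ax": 0, "ay": 0, "az": 0, "gripper": 1},
    {"x": -7, "y": -27, "z": 0, "ax": 0, "ay": 0, "az": 0, "gripper": 1}
  ]
}}

```text
clock: 5.6
position: [0.5187, 0.087, 0.1466]
ee_rot: [0.984, -0.177, -0.001, 0.0]
ft_force: [1.5, -0.2, -1.6]
grip_width: 0.293
grasp_force: 78.7
```

>>> {"api": "apply_moves", "payload": {
  "rows": [
    {"x": -10, "y": -27, "z": 0, "ax": 0, "ay": 0, "az": 0, "gripper": 1},
    {"x": -10, "y": -27, "z": 0, "ax": 0, "ay": 0, "az": 0, "gripper": 1},
    {"x": -8, "y": -27, "z": 0, "ax": 0, "ay": 0, "az": 0, "gripper": 1},
    {"x": -8, "y": -27, "z": 0, "ax": 0, "ay": 0, "az": 0, "gripper": 1},
    {"x": 0, "y": 0, "z": 0, "ax": 0, "ay": 0, "az": 0, "gripper": 1}
  ]
}}

```text
clock: 6.02
position: [0.5214, 0.206, 0.1469]
ee_rot: [0.985, -0.173, -0.001, -0.001]
ft_force: [-0.8, 0.7, -1.6]
grip_width: 0.298
grasp_force: 78.9
```

```bash
python3 - <<'E'
from h import *
go([.532,.2405,.14],-20.3)
snap('wrist','w5');s=snap('scene','s5')
i=cv2.imread('pics/s5.png')[70:270,310:510]; i=cv2.resize(i,None,fx=2,fy=2,interpolation=2)
j=cv2.imread('pics/w5.png')[0:400,80:480]
cv2.imwrite('pics/c5.png',np.hstack([i,j]))
E
```

```text
clk 6.0167 pos [0.5214 0.206  0.1469] ang -19.94 tilt [-0.0012  0.0031] tool delta mm [ -1.8 -36.    7. ] az 0.36 F [-0.8  0.7 -1.6] grip 0.298 78.9
```

View pics/c5.png

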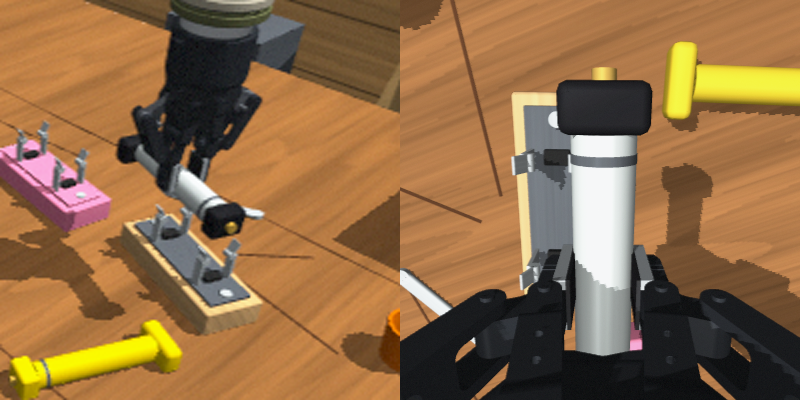

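The pump hangs level, still 36 mm to the right of the block. The block's far-left corner is at (193,93) in the full wrist frame, and its left edge runs down to (203,265). I'll use them to check the seat's position.

```bash
python3 - <<'E'
from h import *
c=pickle.load(open('w5.pkl','rb'))
a=w(c,193,93,.03);b=w(c,203,262,.03);d=(a-b)/np.linalg.norm(a-b);print('corner',a,np.degrees(np.arctan2(d[1],d[0])))
t=np.radians(-20.4);e=np.array([np.cos(t),np.sin(t),0]);n=np.array([-e[1],e[0],0])
print('block centre',a-.09*e-.035*n)
p=w(c,208,98,.034); print('strip corner->centre',p-.08*e-.025*n)
# jaw flare tips, z=.081
print('pin',w(c,235,120,.036)-.07*e)
# pump barrel line at z of axis
z=get_obs()['position'][2]-.004
p,q=w(c,283.5,138,z),w(c,282.5,280,z);print('pump axis',p,q,np.degrees(np.arctan2((p-q)[1],(p-q)[0])))
o=get_obs()['position'];print('axis lateral offset from TCP',((p+q)/2-o)@n)
go([.532,.2405,.14],-20.4)
E
```

```text
corner [0.62436267 0.23949133 0.03      ] -21.060724341609962
block centre [0.52780727 0.23805795 0.03      ]
strip corner->centre [0.53310725 0.23401601 0.034     ]
pin [0.52977702 0.24089599 0.036     ]
pump axis [0.57840045 0.18405292 0.14244261] [0.51484493 0.20762648 0.14244261] -20.35046443470616
axis lateral offset from TCP 0.004014866165060395
clk 6.1167 pos [0.5223 0.2006 0.1464] ang -20.19 tilt [-0.0016 -0.0001] tool delta mm [ -4.6 -40.8   6.4] az 0.21 F [-0.7 -0.8 -0.6] grip 0.298 78.9
```

>>> {"api": "apply_moves", "payload": {
  "rows": [
    {"x": -1, "y": -10, "z": 0, "ax": 0, "ay": 0, "az": 0.2, "gripper": 1},
    {"x": -2, "y": -15, "z": 3, "ax": 0, "ay": 0, "az": 0, "gripper": 1},
    {"x": -1, "y": -10, "z": 3, "ax": 0, "ay": 0, "az": 0, "gripper": 1},
    {"x": -1, "y": -5, "z": 0, "ax": 0, "ay": 0, "az": 0, "gripper": 1},
    {"x": 0, "y": 0, "z": 0, "ax": 0, "ay": 0, "az": 0, "gripper": 1}
  ]
}}

```text
clock: 6.53
position: [0.5323, 0.2394, 0.141]
ee_rot: [0.984, -0.178, -0.0, 0.0]
ft_force: [-0.4, -0.8, -1.5]
grip_width: 0.297
grasp_force: 78.9
```

>>> {"api": "apply_moves", "payload": {
  "rows": [
    {"x": 0, "y": 0, "z": 15, "ax": 0, "ay": 0, "az": 0, "gripper": 1},
    {"x": 0, "y": 0, "z": 15, "ax": 0, "ay": 0, "az": 0, "gripper": 1},
    {"x": 0, "y": 0, "z": 0, "ax": 0, "ay": 0, "az": 0, "gripper": 1},
    {"x": 0, "y": 0, "z": 0, "ax": 0, "ay": 0, "az": 0, "gripper": 1},
    {"x": 0, "y": 0, "z": 0, "ax": 0, "ay": 0, "az": 0, "gripper": 1}
  ]
}}

```text
clock: 6.95
position: [0.5328, 0.2385, 0.1122]
ee_rot: [0.984, -0.179, 0.0, -0.0]
ft_force: [0.1, 0.4, -1.4]
grip_width: 0.298
grasp_force: 78.9
```

```bash
python3 - <<'E'
from h import *
go([.5315,.2400,.052],-20.4)
snap('wrist','w6');s=snap('scene','s6')
i=cv2.imread('pics/s6.png')[90:250,340:500]; i=cv2.resize(i,None,fx=2.5,fy=2.5,interpolation=2)
j=cv2.imread('pics/w6.png')[0:400,80:480]
cv2.imwrite('pics/c6.png',np.hstack([i,j]))
E
```

```text
clk 6.95 pos [0.5328 0.2385 0.1122] ang -20.58 tilt [ 0.0008 -0.    ] tool delta mm [-1.9 -1.  60.2] az -0.18 F [ 0.1  0.4 -1.4] grip 0.298 78.9
```

View pics/c6.png

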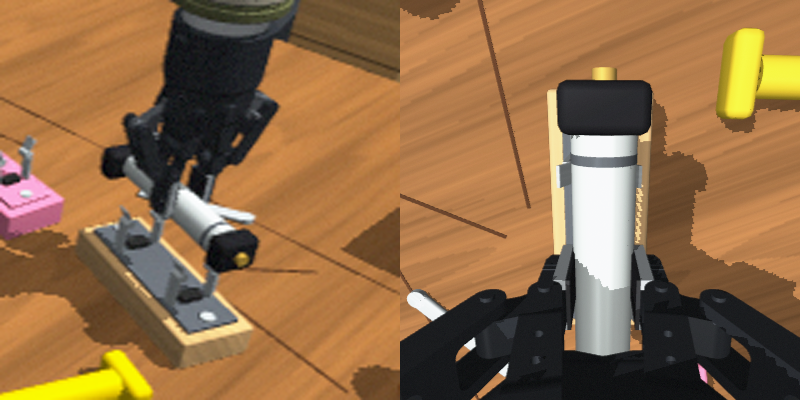

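The barrel (columns 572 to 636) sits about 2 mm right of the clip centre; the jaws' outer edges are at 557 and 643. I'll shift -2 mm in y and descend to the lips.

>>> {"api": "apply_moves", "payload": {
  "rows": [
    {"x": -1, "y": -2, "z": 10, "ax": 0, "ay": 0, "az": 0, "gripper": 1},
    {"x": 0, "y": 0, "z": 10, "ax": 0, "ay": 0, "az": 0, "gripper": 1},
    {"x": 0, "y": 0, "z": 8, "ax": 0, "ay": 0, "az": 0, "gripper": 1},
    {"x": 0, "y": 0, "z": 4, "ax": 0, "ay": 0, "az": 0, "gripper": 1},
    {"x": 0, "y": 0, "z": 0, "ax": 0, "ay": 0, "az": 0, "gripper": 1}
  ],
  "newtons": 110
}}

```text
clock: 7.47
position: [0.5314, 0.2409, 0.0777]
ee_rot: [0.984, -0.178, -0.001, 0.001]
ft_force: [0.7, 0.6, -0.5]
grip_width: 0.283
grasp_force: 109.7
```

>>> {"api": "apply_moves", "payload": {
  "rows": [
    {"x": 0, "y": 0, "z": 3, "ax": 0, "ay": 0, "az": 0, "gripper": 1},
    {"x": 0, "y": 0, "z": 3, "ax": 0, "ay": 0, "az": 0, "gripper": 1},
    {"x": 0, "y": 0, "z": 0, "ax": 0, "ay": 0, "az": 0, "gripper": 1}
  ]
}}

```text
clock: 7.72
position: [0.5326, 0.2411, 0.0734]
ee_rot: [0.984, -0.178, 0.0, -0.0]
ft_force: [1.0, 0.1, -1.4]
grip_width: 0.285
grasp_force: 109.7
```

>>> {"api": "apply_moves", "payload": {
  "rows": [
    {"x": 0, "y": 0, "z": 3, "ax": 0, "ay": 0, "az": 0, "gripper": 1},
    {"x": 0, "y": 0, "z": 3, "ax": 0, "ay": 0, "az": 0, "gripper": 1},
    {"x": 0, "y": 0, "z": 0, "ax": 0, "ay": 0, "az": 0, "gripper": 1}
  ]
}}

```text
clock: 7.97
position: [0.5327, 0.2409, 0.0675]
ee_rot: [0.984, -0.178, 0.001, -0.0]
ft_force: [1.6, 0.2, -0.1]
grip_width: 0.287
grasp_force: 109.9
```

>>> {"api": "apply_moves", "payload": {
  "rows": [
    {"x": 0, "y": 0, "z": 2, "ax": 0, "ay": 0, "az": 0, "gripper": 1},
    {"x": 0, "y": 0, "z": 2, "ax": 0, "ay": 0, "az": 0, "gripper": 1},
    {"x": 0, "y": 0, "z": 0, "ax": 0, "ay": 0, "az": 0, "gripper": 1}
  ]
}}

```text
clock: 8.22
position: [0.5321, 0.2409, 0.0629]
ee_rot: [0.984, -0.178, -0.0, 0.0]
ft_force: [1.5, -0.4, -0.6]
grip_width: 0.285
grasp_force: 109.8
```

>>> {"api": "apply_moves", "payload": {
  "rows": [
    {"x": 0, "y": 0, "z": 2, "ax": 0, "ay": 0, "az": 0, "gripper": 1},
    {"x": 0, "y": 0, "z": 2, "ax": 0, "ay": 0, "az": 0, "gripper": 1},
    {"x": 0, "y": 0, "z": 0, "ax": 0, "ay": 0, "az": 0, "gripper": 1}
  ]
}}

```text
clock: 8.47
position: [0.5317, 0.2411, 0.0584]
ee_rot: [0.984, -0.178, -0.0, 0.0]
ft_force: [0.8, 1.3, -4.6]
grip_width: 0.287
grasp_force: 109.3
```

>>> {"api": "apply_moves", "payload": {
  "rows": [
    {"x": 0, "y": 0, "z": 1.5, "ax": 0, "ay": 0, "az": 0, "gripper": 1},
    {"x": 0, "y": 0, "z": 1.5, "ax": 0, "ay": 0, "az": 0, "gripper": 1},
    {"x": 0, "y": 0, "z": 0, "ax": 0, "ay": 0, "az": 0, "gripper": 1}
  ]
}}

```text
clock: 8.72
position: [0.5323, 0.2411, 0.0563]
ee_rot: [0.984, -0.178, 0.0, -0.0]
ft_force: [0.3, 0.1, -1.1]
grip_width: 0.279
grasp_force: 109.7
```

```bash
python3 - <<'E'
from h import *
go([.5315,.2400,.052],-20.4)
snap('wrist','w7');s=snap('scene','s7')
i=cv2.imread('pics/s7.png')[120:250,350:480]; i=cv2.resize(i,(400,400),interpolation=2)
j=cv2.imread('pics/w7.png')[0:400,80:480]
cv2.imwrite('pics/c7.png',np.hstack([i,j]))
E
```

```text
clk 8.7167 pos [0.5323 0.2411 0.0563] ang -20.53 tilt [ 0.0003 -0.    ] tool delta mm [-0.4  1.3  4.3] az -0.13 F [ 0.3  0.1 -1.1] grip 0.279 109.7
```

View pics/c7.png

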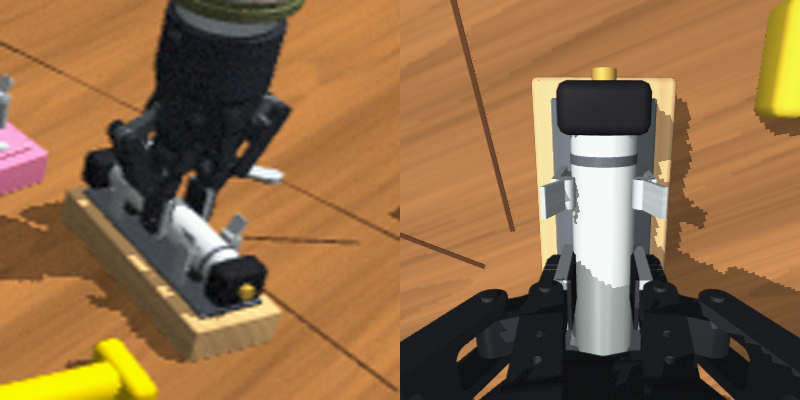

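The barrel lies between the jaws, whose lips are at about (571,195) and (633,195) and wrap over it. I'll press down until it bottoms, so that both clips are home. I also see I've now viewed 11 pictures, one over the limit of 10, so I'll go on by numbers only.

>>> {"api": "apply_moves", "payload": {
  "rows": [
    {"x": 0, "y": 0, "z": 1.5, "ax": 0, "ay": 0, "az": 0, "gripper": 1},
    {"x": 0, "y": 0, "z": 1.5, "ax": 0, "ay": 0, "az": 0, "gripper": 1},
    {"x": 0, "y": 0, "z": 0, "ax": 0, "ay": 0, "az": 0, "gripper": 1}
  ]
}}

```text
clock: 9.07
position: [0.5328, 0.2414, 0.0559]
ee_rot: [0.984, -0.178, 0.001, -0.0]
ft_force: [-8.3, -3.6, 25.6]
grip_width: 0.285
grasp_force: 113.3
```

>>> {"api": "apply_moves", "payload": {
  "rows": [
    {"x": 0, "y": 0, "z": 1.5, "ax": 0, "ay": 0, "az": 0, "gripper": 1},
    {"x": 0, "y": 0, "z": 0, "ax": 0, "ay": 0, "az": 0, "gripper": 1}
  ]
}}

```text
clock: 9.23
position: [0.5329, 0.2415, 0.0558]
ee_rot: [0.984, -0.178, 0.001, 0.0]
ft_force: [-14.8, -7.8, 38.2]
grip_width: 0.283
grasp_force: 114.9
```

>>> {"api": "apply_moves", "payload": {
  "rows": [
    {"x": 0, "y": 0, "z": -1.5, "ax": 0, "ay": 0, "az": 0, "gripper": 1},
    {"x": 0, "y": 0, "z": -1.5, "ax": 0, "ay": 0, "az": 0, "gripper": 1},
    {"x": 0, "y": 0, "z": -1, "ax": 0, "ay": 0, "az": 0, "gripper": 1},
    {"x": 0, "y": 0, "z": 0, "ax": 0, "ay": 0, "az": 0, "gripper": 1}
  ]
}}

```text
clock: 9.57
position: [0.5325, 0.2411, 0.0562]
ee_rot: [0.984, -0.178, 0.0, -0.0]
ft_force: [-0.1, 1.5, 4.9]
grip_width: 0.281
grasp_force: 110.4
```

>>> {"api": "apply_moves", "payload": {
  "rows": [
    {"x": 0, "y": 0, "z": -1, "ax": 0, "ay": 0, "az": 0, "gripper": 1},
    {"x": 0, "y": 0, "z": -1, "ax": 0, "ay": 0, "az": 0, "gripper": 1},
    {"x": 0, "y": 0, "z": -1, "ax": 0, "ay": 0, "az": 0, "gripper": 1},
    {"x": 0, "y": 0, "z": -1, "ax": 0, "ay": 0, "az": 0, "gripper": 1},
    {"x": 0, "y": 0, "z": 0, "ax": 0, "ay": 0, "az": 0, "gripper": 1}
  ]
}}

```text
clock: 9.98
position: [0.5319, 0.2412, 0.0595]
ee_rot: [0.984, -0.178, -0.0, 0.0]
ft_force: [0.6, 1.8, -4.1]
grip_width: 0.286
grasp_force: 109.4
```

>>> {"api": "apply_moves", "payload": {
  "rows": [
    {"x": 0, "y": 0, "z": -1.5, "ax": 0, "ay": 0, "az": 0, "gripper": 1},
    {"x": 0, "y": 0, "z": -1.5, "ax": 0, "ay": 0, "az": 0, "gripper": 1},
    {"x": 0, "y": 0, "z": -1.5, "ax": 0, "ay": 0, "az": 0, "gripper": 1},
    {"x": 0, "y": 0, "z": -1.5, "ax": 0, "ay": 0, "az": 0, "gripper": 1},
    {"x": 0, "y": 0, "z": -1.5, "ax": 0, "ay": 0, "az": 0, "gripper": 1}
  ]
}}

```text
clock: 10.4
position: [0.5319, 0.2412, 0.0674]
ee_rot: [0.984, -0.178, -0.0, 0.0]
ft_force: [-0.6, 3.0, -4.9]
grip_width: 0.287
grasp_force: 109.4
```

>>> {"api": "apply_moves", "payload": {
  "rows": [
    {"x": 0, "y": 0, "z": 0, "ax": 0, "ay": 0, "az": 0, "gripper": 1},
    {"x": 0, "y": 0, "z": 0, "ax": 0, "ay": 0, "az": 0, "gripper": 1},
    {"x": 0, "y": 0, "z": 0, "ax": 0, "ay": 0, "az": 0, "gripper": 1},
    {"x": 0, "y": 0, "z": 0, "ax": 0, "ay": 0, "az": 0, "gripper": 1},
    {"x": 0, "y": 0, "z": 0, "ax": 0, "ay": 0, "az": 0, "gripper": 1}
  ]
}}

```text
clock: 10.82
position: [0.5322, 0.2411, 0.0672]
ee_rot: [0.984, -0.178, 0.0, 0.0]
ft_force: [-0.1, 3.0, -4.6]
grip_width: 0.286
grasp_force: 109.4
```

```bash
python3 - <<'E'
from h import *
go([.532,.241,.056],-20.4); f=[]
for k in range(4): snap('wrist' if k%2 else 'scene',['s8','w8','s9','w9'][k]); o=get_obs(); f.append(o['ft_force'][2].round(1))
print(f)
# compare wrist images before/after lift: strip moves with pump -> clip pixels unchanged, block pixels change
a=cv2.imread('pics/w7.png').astype(int);b=cv2.imread('pics/w8.png').astype(int)
d=np.abs(a-b).max(2)
for n,(u0,u1,v0,v1) in dict(jawL=(222,252,178,215),jawR=(313,348,178,215),strip=(236,252,100,170),stripR=(316,334,100,170),blockL=(215,232,80,170),blockR=(336,354,80,170),barrel=(255,315,140,250)).items(): print(n,d[v0:v1,u0:u1].mean().round(1))
E
```

```text
clk 10.8167 pos [0.5322 0.2411 0.0672] ang -20.53 tilt [ 0. -0.] tool delta mm [-0.1  0.1 11.2] az -0.13 F [-0.1  3.  -4.6] grip 0.286 109.4
[np.float64(-3.6), np.float64(-4.8), np.float64(-4.6), np.float64(-4.4)]
jawL 13.0
jawR 15.8
strip 2.2
stripR 2.8
blockL 21.9
blockR 30.7
barrel 2.2
```

The strip moves with the pump in the wrist image while the block does not, and the load is a steady 4.6 N, so both clips hold. Next I'll set it down and release.

>>> {"api": "apply_moves", "payload": {
  "rows": [
    {"x": 0, "y": 0, "z": 2.5, "ax": 0, "ay": 0, "az": 0, "gripper": 1},
    {"x": 0, "y": 0, "z": 2.5, "ax": 0, "ay": 0, "az": 0, "gripper": 1},
    {"x": 0, "y": 0, "z": 2.5, "ax": 0, "ay": 0, "az": 0, "gripper": 1},
    {"x": 0, "y": 0, "z": 2.5, "ax": 0, "ay": 0, "az": 0, "gripper": 1},
    {"x": 0, "y": 0, "z": 1.5, "ax": 0, "ay": 0, "az": 0, "gripper": 1}
  ]
}}

```text
clock: 11.43
position: [0.5327, 0.2408, 0.0561]
ee_rot: [0.984, -0.178, 0.0, 0.0]
ft_force: [-0.7, 0.6, 12.1]
grip_width: 0.288
grasp_force: 111.2
```

>>> {"api": "apply_moves", "payload": {
  "rows": [
    {"x": 0, "y": 0, "z": 1, "ax": 0, "ay": 0, "az": 0, "gripper": 1},
    {"x": 0, "y": 0, "z": 0.5, "ax": 0, "ay": 0, "az": 0, "gripper": 1},
    {"x": 0, "y": 0, "z": 0, "ax": 0, "ay": 0, "az": 0, "gripper": 1}
  ]
}}

```text
clock: 11.68
position: [0.5338, 0.2414, 0.0561]
ee_rot: [0.984, -0.178, 0.002, -0.001]
ft_force: [-0.2, 0.5, 9.6]
grip_width: 0.282
grasp_force: 111.4
```

>>> {"api": "apply_moves", "payload": {
  "rows": [
    {"x": 0, "y": 0, "z": -1, "ax": 0, "ay": 0, "az": 0, "gripper": 0.5},
    {"x": 0, "y": 0, "z": 0, "ax": 0, "ay": 0, "az": 0, "gripper": 0.4},
    {"x": 0, "y": 0, "z": 0, "ax": 0, "ay": 0, "az": 0, "gripper": 0.4},
    {"x": 0, "y": 0, "z": 0, "ax": 0, "ay": 0, "az": 0, "gripper": 0.4},
    {"x": 0, "y": 0, "z": 0, "ax": 0, "ay": 0, "az": 0, "gripper": 0.4}
  ]
}}

```text
clock: 12.1
position: [0.5321, 0.2408, 0.0551]
ee_rot: [0.984, -0.178, -0.0, 0.0]
ft_force: [0.6, 0.1, -0.4]
grip_width: 0.599
grasp_force: 0.0
```

>>> {"api": "apply_moves", "payload": {
  "rows": [
    {"x": 0, "y": 0, "z": -5, "ax": 0, "ay": 0, "az": 0, "gripper": 0.4},
    {"x": 0, "y": 0, "z": -10, "ax": 0, "ay": 0, "az": 0, "gripper": 0.4},
    {"x": 0, "y": 0, "z": -15, "ax": 0, "ay": 0, "az": 0, "gripper": 0.4},
    {"x": 0, "y": 0, "z": -20, "ax": 0, "ay": 0, "az": 0, "gripper": 0.4},
    {"x": 0, "y": 0, "z": -20, "ax": 0, "ay": 0, "az": 0, "gripper": 0.4}
  ]
}}

```text
clock: 12.52
position: [0.532, 0.2411, 0.1268]
ee_rot: [0.984, -0.178, -0.0, 0.0]
ft_force: [-0.5, -0.3, 0.7]
grip_width: 0.6
grasp_force: 0.0
```

>>> {"api": "apply_moves", "payload": {
  "rows": [
    {"x": 0, "y": 0, "z": -20, "ax": 0, "ay": 0, "az": 0, "gripper": 0.4},
    {"x": 0, "y": 0, "z": -20, "ax": 0, "ay": 0, "az": 0, "gripper": 0.4},
    {"x": 0, "y": 0, "z": -10, "ax": 0, "ay": 0, "az": 0, "gripper": 0.4},
    {"x": 0, "y": 0, "z": 0, "ax": 0, "ay": 0, "az": 0, "gripper": 0.4},
    {"x": 0, "y": 0, "z": 0, "ax": 0, "ay": 0, "az": 0, "gripper": 0.4}
  ]
}}

```text
clock: 12.93
position: [0.5322, 0.2411, 0.1754]
ee_rot: [0.984, -0.178, 0.0, -0.0]
ft_force: [0.1, -0.5, 0.2]
grip_width: 0.601
grasp_force: 0.0
```

```bash
python3 - <<'E'
from h import *
go([.532,.241,.056],-20.4); c=snap('wrist','w10')
# black end blocks: find in image, give extents in pixels and expected ones for the pump home
f=210/np.tan(np.radians(c['fov_y'])/2);K=np.array([[f,0,c['cx']],[0,f,c['cy']],[0,0,1]])
g=c['color'].max(2); m=(g[:230]<45).astype(np.uint8)
n,l,s,ce=cv2.connectedComponentsWithStats(m)
print([(list(s[i]),ce[i].round(1)) for i in range(1,n) if s[i,4]>150])
r=R.from_euler('z',-20.4,degrees=True)
for nm,xs,y in(('head',(.065,.085),.018),):
  for dz in(0,.012):
    p=r.apply([[x,sy*y,z] for x in xs for sy in(-1,1) for z in(-.014,.014)])+[.531,.2412,.054+dz]
    q=cv2.projectPoints(p,np.ravel(c['rvec']),np.ravel(c['tvec']),K,None)[0][:,0]; print(nm,dz,q.min(0).round(1),q.max(0).round(1),'size',np.ptp(q,0).round(1))
E
```

```text
clk 12.9333 pos [0.5322 0.2411 0.1754] ang -20.53 tilt [0.0007 0.    ] tool delta mm [ -0.3   0.2 119.4] az -0.13 F [ 0.1 -0.5  0.2] grip 0.601 0.0
[([np.int32(260), np.int32(96), np.int32(48), np.int32(27), np.int32(730)], array([286. , 110.8]))]
head 0 [256.8  94.9] [306.7 123.7] size [49.9 28.8]
head 0.012 [255.4  93.9] [308.  124.2] size [52.6 30.3]
```

```bash
python3 -c "
from workcell import *
print(hand_in())"
```

```text
the job is handed in; nothing more can be done
None
```

The long pump was pressed home in both clips, tugged to lift the strip about 11 mm for over half a second, set back down, released and handed in (no verdict was returned); I viewed 11 pictures, one over the limit of 10.

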